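Wring a taper arbor home and drift it out again

ROBOT

A 6-joint arm with a two-finger parallel gripper is mounted at the origin on the work surface. World frame = base frame: x ahead of the robot, y to its left, z up, the work surface at z = 0. Lengths are in m, angles in rad, forces in N, time in s.
With the tool pointing down it reaches from about 0.4 to 0.825 m from the base axis. Payload 7 kg.
Tool frame: the origin (TCP) lies on the front face of the gripper's body, between the roots of the fingers; the fingertips stand 73 mm ahead of it and the grasp point (between the pads) lies 54 mm ahead of it; z points along the fingers, y is the line along which they close (so a half turn about z gives the same grasp; the last joint's range is limited). The gripper opens to 85 mm and grips with 20 to 120 N. Pads are 22 mm wide; open, the fingers measure 114 mm over their backs; the gripper's body (76 mm by 85 mm) begins 54 mm behind the grasp point. The pads swing forward as they close: fully open they stand 13 mm farther back than shut.
Start: joints at [-1.036, 0.359, 0.012, 0, -1.224, -0.288], TCP at [0.165, -0.655, 0.304] pointing down, gripper open.
Joint ranges: [-3.07, 3.07], [-1.43, 2.12], [-1.02, 1.25], [-3.03, 1.67], [-3.05, -0], [-3.03, 3.03]. Speed limits (rad/s): [2.39, 2.39, 3.01, 3.14, 3.14, 3.14].

INTERFACE

Orientations are given as a rotation vector (axis times angle).
In Python, from workcell import env, viewer gives the robot as it stands.
- The arm moves only by the tool drive_tool, never from a script. Its argument "targets" is a list of rows, each a list of 6 numbers: the shift along the world's x, y, z in mm, then the turn, a rotation vector about the world's x, y, z in rad. A call has 1 to 8 rows; each row is the pose to reach, as a shift and turn from the pose commanded when the call began; what a row does not reach only later rows make up. A row lasts 1/8 s, in which the tool goes at most 62.5 mm and 10.7 degrees, less where a joint would pass 70% of its speed; a pose out of reach is approached as far as the arm can. A call with a gripper value outside its range is refused whole. "jaw" is the finger opening in mm, from 0 to 85.4, set as the call begins (left out, the last holds). The fingers move at their own pace and stop on an object; the grip force is fixed at half the most. Time passes only in rows, so rows that repeat a pose let the fingers close. It gives the time, the measured TCP pose, the force, the opening and the grip force at its end, in the units of the state.
- env.get_obs(): the state, without advancing time (a new reading comes with each control period).
- viewer.grab_frame(name): name is "scene" or "top"; returns a dict with "frame" (400x640x3 uint8, blue, green, red), "depth" (400x640 float32, m along the optical axis (not along the pixel's ray), 0 where there is no reading), "fx", "fy", "cx", "cy" (pixels), "xyz" and "rotation" of the camera in the world. Camera axes: x right, y down, z forward; pixel columns grow to the right and rows downward; lengths in m; the calibration is good to about 2 mm. A picture is of the moment at which its call begins.
- env.sign_off(): hands the job in; it is judged then, once.
The state is a dict: "time_s": time; "q": joint angles; "qd": joint speeds; "tau": joint torques, N m; "position": TCP position; "ee_rot": TCP orientation; "wrist_force": force on the tool from outside, world axes, zero at the start; "moment": the same for the moment, N m; "finger_gap": finger opening in m; "grip_force": force on a finger pad.
Only numpy, scipy, OpenCV 4.12 (cv2) and the standard library are available. Lean on these libraries where they do the work, as an engineer would, in place of code of your own. Each camera call takes 0.05 s, during which the arm holds its last target. There are 200 camera calls.

TASK

Try the fit of the square-headed arbor: lift it out of the wooden tool block, put it shank down into the bench taper socket and wring it fully home with a gentle twisting push, until its collar sits on the socket's mouth, then let go; a dead straight push hard enough to seat it would press the sprung socket too deep into its foot (8 mm is the most it should sink). Then push the steel drift, thin end first, through the socket's cross slot under the arbor to break it loose, without touching the arbor by hand again, until its collar stands about 9 mm clear of the mouth, and leave it standing upright there on the drift. Leave the other things on the bench where they are.

Things in the scene. Friction and masses are not known exactly. Their poses are not given: they have to be found in the camera images.
- socket: bench taper socket, bolted down: dark foot 100 x 100 x 8 mm carrying, on springs, a slotted pedestal 56 (x) x 80 (y) mm, on it a bright steel barrel 55 mm across with a vertical tapered bore, mouth up. Origin: centre of the foot's underside, z up; the cross slot runs along its y axis, its ends open above beyond the barrel
- socket_mouth (a point): centre of the flat rim of the bore, 112 mm above the bench, axes as the socket's. The bore is 29 mm wide here and tapers (half angle 7 degrees); spring-backed flats in it grip the shank
- slot (a point): on the bore's axis at the floor of the cross slot, 24 mm above the bench, axes as the socket's. The slot goes right through the pedestal (40 mm to either side of this point), open at both ends: 16 mm wide, roof 52 mm above the bench
- arbor: the steel arbor to be fitted, 0.28 kg, 126 mm long, loose, shank down in a hole of the tool block; the only square-headed one. Origin at the lower end, z up its axis, x and y square to the head's faces. From below: flat tang 10 x 6 x 15 mm, round tapered shank to 75 mm, collar 40 mm across to 81 mm, square head 30 x 30 mm to 126 mm. Any angle about its axis fits the socket
- arbor_collar (a point): on the arbor's axis at the collar's flat underside, 75 mm above its origin. The shank drops freely into the socket until this is about 6 mm above the mouth; there the taper begins to grip. Home, it lies on the mouth and the collar stops hard; breaking it loose then takes 35 to 55 N upward, and from 6 mm up it is loose again
- arbor_grip (a point): centre of the square head where it is best gripped, 108 mm above the arbor's origin. Pushed dead straight the shank needs well over 20 N to go home; turned to and fro by about half a radian while pushed, sinking slowly against the turning (1 to 3 mm each half radian), it goes home under 8 to 16 N
- rack: wooden tool block, fixed: 250 (x) x 80 (y) x 80 mm tall, origin at the centre of its underside; three 33 mm holes 80 mm apart along its x axis, in which the arbor and two other taper tools stand, collars on its top, in any order. The arbor's lower 75 mm hang in its hole
- drift: the drift: a loose flat steel wedge on edge on the bench, 0.35 kg, 200 mm long (x), 12 mm thick (y), flat below, 26 mm high over the rear 120 mm, falling evenly to 8 mm over the front 80 mm. Origin: centre of its underside, x to the thin end, z up. Oiled blade; slides on the slot's floor, from either end
- drift_tip (a point): lower edge of the drift's thin end, 100 mm ahead of its origin. In the slot the wedge meets the home arbor's tang (13 mm above the slot's floor) when this is about 22 mm past the bore's axis, and has the arbor 9 mm up at about 62 mm past it; driving takes 15 to 25 N
- drift_grip (a point): where the drift is best gripped, across its thickness: 65 mm behind its origin (165 mm from the thin end), 21 mm above its underside; there the hand stays clear of the socket
- centre: a loose plain lathe centre with a pointed round top (turned steel, 100 mm long overall, 34 mm collar), standing in another hole of the tool block; leave alone. Origin at the centre of its underside
- chuck: a loose drill chuck with a fat round body (46 mm across, 122 mm long overall), standing in another hole of the tool block; leave alone. Origin at the centre of its underside
- wrench: a loose steel open-ended wrench, 190 mm long, flat on the bench; leave alone. Origin at the middle of its length on its underside
- screwdriver: a loose screwdriver, 200 mm long, flat on the bench; leave alone. Origin at the middle of its length on its underside
- oil_can: a plastic bottle, 56 mm across and 150 mm tall; leave alone. Origin at the centre of its underside
- bush: a loose brass ring, 44 mm across and 30 mm tall; leave alone. Origin at the centre of its underside
- offcut: a wooden offcut, 90 x 50 x 30 mm; leave alone. Origin at the centre of its underside
- jar: a glass jar, 60 mm across and 80 mm tall; leave alone. Origin at the centre of its underside
- barrel (a joint): how far the sprung socket body has sunk into its foot (m): 0 at rest, up to 0.010. It starts to sink at 3 N of downward push and then sinks 1 mm for every further 2 N; it must not sink more than 0.008 (19 N). The mouth and the slot sink with it; home is felt as the push rises while the collar bears on the mouth
Not all that is in view belongs to the job. Leave any blue, orange or yellow look-alike of the drift alone.

How it is judged:
By the outcome, as a careful person would: the job done as asked, in the order asked, and still so for the second after the job is handed in, with the robot touching nothing.
It also fails if it takes over 72 s, if anything falls off the work surface, if the arm or the gripper's body presses on something with over 40 N, if the wrist force passes 120 N, or if a joint passes its speed limit or range.

## Working session

There is one attempt and no reset: what is moved stays moved. The work goes in short steps, Python scripts to look and compute and a tool call to move; the robot and the scene stay as the last step left them, time stands still between calls to the robot, and variables do not carry over. Pictures are saved under pics/ and viewed, at most 10 in all, crops included, and the job is handed in when it is done.

Besides the shell and the picture viewer there is one more tool, called after "Call:" as name(argument=value, ...) on one line, values as JSON. drive_tool: Moves the arm, as the interface text tells. Its arguments: {"type":"object","properties":{"targets":{"type":"array"},"jaw":{"type":"number"}},"required":["targets"]}

```bash
mkdir -p pics
cat > h.py <<'E'
import numpy as np, cv2
from workcell import env, viewer
def grab(n):
    f=viewer.grab_frame(n); np.savez(f'{n}.npz',**f); return f
def load(n): return dict(np.load(f'{n}.npz'))
def R(f):
    r=np.array(f['rotation'],float); return r if r.shape==(3,3) else cv2.Rodrigues(r)[0]
def cloud(f):
    v,u=np.mgrid[:400,:640]; d=f['depth']
    c=np.stack([(u-f['cx'])/f['fx']*d,(v-f['cy'])/f['fy']*d,d],-1)
    return c@R(f).T+np.array(f['xyz'])
def ray(f,u,v,z):
    d=R(f)@np.array([(u-f['cx'])/f['fx'],(v-f['cy'])/f['fy'],1]); o=np.array(f['xyz']); return o+d*(z-o[2])/d[2]
def proj(f,p):
    c=R(f).T@(np.array(p)-f['xyz']); return c[0]/c[2]*f['fx']+f['cx'],c[1]/c[2]*f['fy']+f['cy']
E
python3 - <<'E'
from h import *
for n in('scene','top'):
    f=grab(n); cv2.imwrite(f'pics/{n}0.png',f['frame']); print(n,f['xyz'],np.array(f['rotation']).round(3).tolist(),f['fx'],f['cx'],f['cy'])
o=env.get_obs(); print(o)
E
```

```text
scene [ 1.26656499 -0.03359947  0.89785505] [-1.662, -1.923, 0.757] 419.6031277043584 318.330851639551 199.60156646329284
top [ 0.29471953 -0.1179224   1.31962639] [-2.164, 2.096, -0.24] 457.94334674859175 320.33251095946747 208.16653564764974
{'time_s': 0.1, 'q': array([-1.03589225e+00,  3.59296016e-01,  1.11755005e-02, -2.95618034e-04,
       -1.22409194e+00, -2.88063956e-01]), 'qd': array([ 0.0007268 , -0.0018268 ,  0.00279603,  0.0012975 ,  0.00038737,
        0.00207099]), 'tau': array([-1.85185163e-03, -5.84765625e+01,  2.94105345e+01,  6.95460185e+00,
       -3.23257962e-03, -7.28106045e-06]), 'position': array([ 0.16481449, -0.65424936,  0.30308296]), 'ee_rot': array([ 3.86556600e-01, -3.11740524e+00, -2.21318371e-03]), 'wrist_force': array([0.07680221, 0.10757185, 0.15447501]), 'moment': array([-0.01817433,  0.04157246,  0.01026506]), 'grip_force': 0.0, 'finger_gap': 0.08482834686844691}
```

View pics/top0.png

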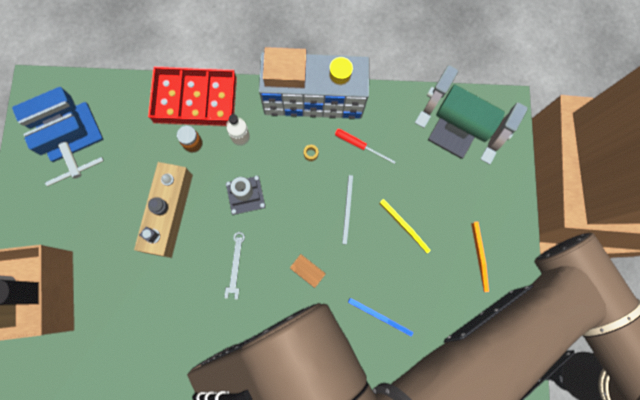

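View pics/scene0.png

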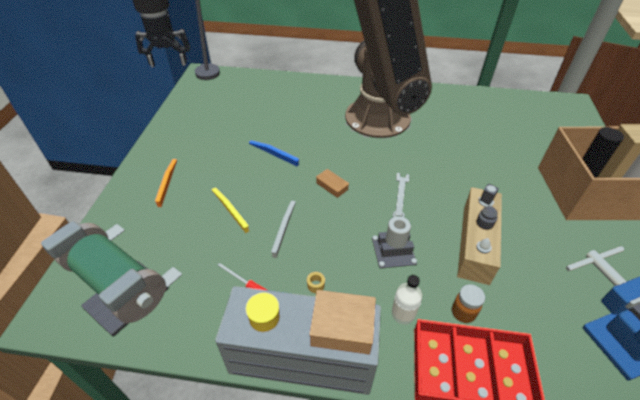

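The top view shows the rack at about (163,210), with tools at (167,180), (157,206) and (149,235). The socket is at (242,190), and the grey drift at (347,210), with yellow, orange and blue look-alikes nearby. I'll enlarge the rack tools and the drift to confirm them.

```bash
cat > m.py <<'E'
from h import *
t=load('top'); s=load('scene')
def crop(f,u0,u1,v0,v1): return cv2.resize(f['frame'][v0:v1,u0:u1],(400,300),interpolation=cv2.INTER_CUBIC)
a=np.hstack([crop(t,90,218,160,256),crop(s,440,540,175,250)])
b=np.hstack([crop(t,200,292,155,224),crop(t,300,400,170,245)])
cv2.imwrite('pics/crop0.png',np.vstack([a,b]))
C=cloud(t)
def rect(mask,name):
    m=mask.astype(np.uint8); n,l,st,c=cv2.connectedComponentsWithStats(m)
    for i in range(1,n):
        if st[i,4]<25: continue
        P=C[l==i]; r=cv2.minAreaRect((P[:,:2]*1000).astype(np.float32))
        print(name,c[i].round(1),st[i,4],'z',np.median(P[:,2]).round(4),'rect',np.round(r[0],1),np.round(r[1],1),round(r[2],1))
u=np.arange(640)[None];v=np.arange(400)[:,None]
box=lambda a,b,c,d:(u>=a)&(u<b)&(v>=c)&(v<d)
Z=C[...,2]
rect(box(110,215,155,265)&(Z>.1)&(t['depth']>0),'rack tools')
rect(box(110,215,155,265)&(Z>.06)&(Z<.09),'rack top')
rect(box(215,275,165,220)&(Z>.1)&(t['depth']>0),'barrel')
rect(box(215,275,165,220)&(Z>.003)&(Z<.02)&(t['depth']>0),'foot')
hsv=cv2.cvtColor(t['frame'],cv2.COLOR_BGR2HSV)
rect(box(330,365,165,255)&(hsv[...,1]<60),'drift')
rect(box(330,365,165,255)&(Z>.02)&(hsv[...,1]<60),'driftHi')
print(Z[100:390:40,300].round(4))
print('drift z along', [(vv,Z[vv,:][330:365].max().round(3)) for vv in range(172,250,6)])
E
python3 m.py
```

```text
rack tools [165.4 178.4] 54 z 0.107 rect [605.3 273.5] [18.9 21. ] 5.2
rack tools [157.  205.7] 262 z 0.1297 rect [526.2 285.5] [42.  43.9] 50.1
rack tools [148.3 234.6] 187 z 0.13 rect [448.9 299.8] [32.2 30.7] 55.7
rack top [162.4 208.5] 2287 z 0.0803 rect [528.5 287.5] [ 83.2 250.8] 81.0
barrel [240.5 186.8] 257 z 0.1117 rect [588.2  69.3] [54.7 51.5] 7.0
foot [248.  199.9] 492 z 0.0083 rect [590.2  70.5] [112.  118.4] 15.0
drift [347.  209.6] 3138 z 0.0007 rect [ 492.  -218.8] [142.1 419.8] 81.6
driftHi [348.4 199.9] 207 z 0.026 rect [ 468.2 -196.6] [ 44.6 378.3] 72.3
[ 0.1307  0.0015 -0.     -0.0009  0.0324  0.0021  0.8214  0.8219]
drift z along [(172, np.float64(0.005)), (178, np.float64(0.028)), (184, np.float64(0.029)), (190, np.float64(0.027)), (196, np.float64(0.03)), (202, np.float64(0.029)), (208, np.float64(0.028)), (214, np.float64(0.028)), (220, np.float64(0.026)), (226, np.float64(0.025)), (232, np.float64(0.022)), (238, np.float64(0.017)), (244, np.float64(0.008))]
```

View pics/crop0.png

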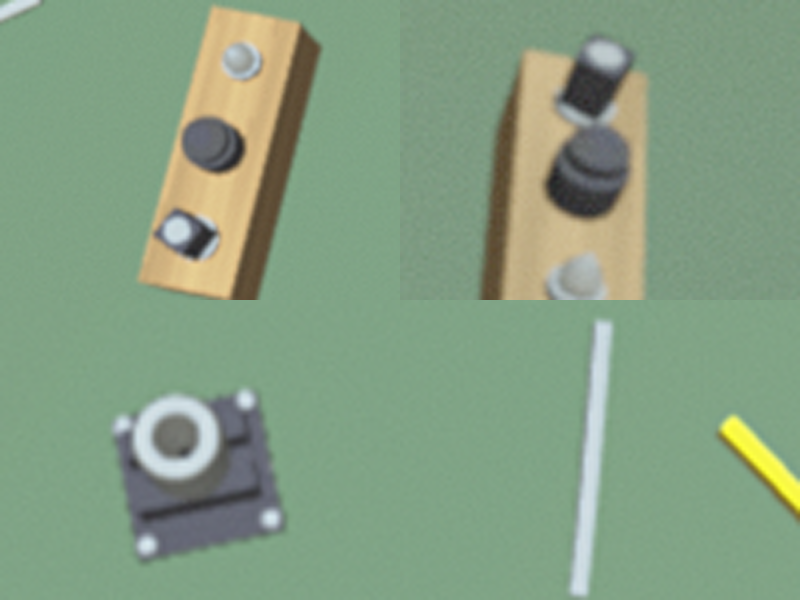

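The crops settle which is which:
- (149,235) is square-headed, with dark flat sides and a collar under it, so it's the arbor.
- (157,206) is the fat round chuck, and (167,180) is the pointed centre.
- The grey bar at (347,210) is the drift. Its height falls toward the image bottom, so the thin end points to -x.
- The pedestal's long side, and so the slot, runs roughly left to right in the image, along world y.

Next I'll measure these more closely.

```bash
cat > m2.py <<'E'
from h import *
t=load('top'); s=load('scene')
u=np.arange(640)[None];v=np.arange(400)[:,None]
box=lambda a,b,c,d:(u>=a)&(u<b)&(v>=c)&(v<d)
def blobs(f,m,z,name,amin=3,amax=9999):
    n,l,st,c=cv2.connectedComponentsWithStats(m.astype(np.uint8))
    for i in range(1,n):
        if amin<=st[i,4]<=amax: print(name,c[i].round(1),st[i,4],(ray(f,*c[i],z)*1000).round(1)[:2])
for f,n,b in((t,'top',(215,275,165,220)),(s,'scene',(365,425,205,270))):
    hsv=cv2.cvtColor(f['frame'],cv2.COLOR_BGR2HSV); C=cloud(f)
    br=box(*b)&(hsv[...,2]>175)&(hsv[...,1]<60)
    blobs(f,br&(C[...,2]<.06),.010,n+' bolt',3,40)
    m=box(*b)&(C[...,2]>.107)&(C[...,2]<.117)
    cs,_=cv2.findContours(m.astype(np.uint8),cv2.RETR_EXTERNAL,cv2.CHAIN_APPROX_NONE)
    e=cv2.fitEllipse(max(cs,key=len)); print(n,'rim',np.round(e[0],1),(ray(f,*e[0],.112)*1000).round(1),np.round(e[1],1))
    b2=(110,215,215,265) if n=='top' else (470,505,178,210)
    m=box(*b2)&(C[...,2]>.122)&(C[...,2]<.14)
    cs,_=cv2.findContours(m.astype(np.uint8),cv2.RETR_EXTERNAL,cv2.CHAIN_APPROX_NONE)
    P=np.array([ray(f,*p[0],.131)[:2]*1000 for p in max(cs,key=len)],np.float32); print(n,'head',cv2.minAreaRect(P))
    b3=(335,358,168,250) if n=='top' else (268,300,195,260)
    m=box(*b3)&(hsv[...,1]<45)&(hsv[...,2]>110)
    cs,_=cv2.findContours(m.astype(np.uint8),cv2.RETR_EXTERNAL,cv2.CHAIN_APPROX_NONE)
    c=max(cs,key=len); print(n,'driftpx',cv2.minAreaRect(c))
    uv=c[:,0,:]
    for z in (.026,.008): 
        P=np.array([ray(f,*p,z)[:2]*1000 for p in uv],np.float32); r=cv2.minAreaRect(P); print(z,r, 'xrange',P[:,0].min(),P[:,0].max())
E
python3 m2.py
python3 - <<'E'
import sys; sys.path.insert(0,'.')
from h import *
t=load('top'); a=cv2.resize(t['frame'][170:216,220:270],(400,368),interpolation=cv2.INTER_CUBIC); s=load('scene')
b=cv2.resize(s['frame'][215:270,370:420],(400,440),interpolation=cv2.INTER_CUBIC)[:368]
cv2.imwrite('pics/sock.png',np.hstack([a,b]))
E
```

```text
top bolt [255.9 177.1] 14 [642.8  41.3]
top bolt [227.6 182.9] 14 [622.2 123.1]
top bolt [261.8 204.6] 13 [560.9  19.8]
top bolt [233.4 210.6] 13 [540.3 100.7]
top rim [240.6 186.8] [587.3  68.7 112. ] [19.1 19.2]
top head ((448.4400329589844, 298.3318786621094), (32.90861129760742, 30.584505081176758), 56.171329498291016)
top driftpx ((347.27459716796875, 209.47952270507812), (5.703752040863037, 69.53144836425781), 5.19442892074585)
0.026 ((553.650634765625, -228.5155029296875), (16.541257858276367, 204.90333557128906), 85.97293090820312) xrange 451.68918 655.5166
0.008 ((557.2534790039062, -230.05435180664062), (16.77140998840332, 207.75440979003906), 85.97293090820312) xrange 453.87332 660.53687
scene bolt [374.7 236.8] 12 [554.2  19.7]
scene bolt [413.7 260. ] 13 [615.2 122.5]
scene bolt [381.5 263. ] 12 [636.5  41.3]
scene rim [399.2 224.9] [590.8  70.7 112. ] [16.5 21.9]
scene head ((454.1714782714844, 299.0226135253906), (30.503660202026367, 40.67399978637695), 56.78938674926758)
scene driftpx ((282.29998779296875, 228.59999084472656), (9.803059577941895, 62.2968635559082), 18.43494987487793)
0.026 ((569.817626953125, -227.04095458984375), (26.403043746948242, 206.4215850830078), 86.79560852050781) xrange 467.24875 672.8096
0.008 ((555.4327392578125, -231.03466796875), (26.948158264160156, 210.68336486816406), 86.79560852050781) xrange 450.74634 660.55115
```

View pics/sock.png

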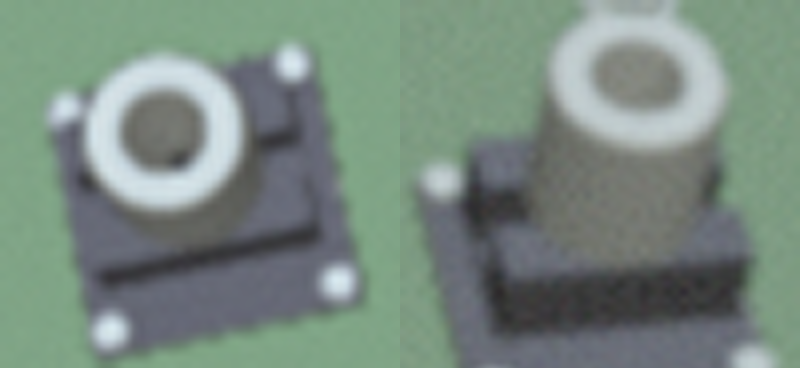

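The slot is confirmed along socket y, with yaw about 14.6°, so its direction is (-0.252, 0.968). Its open ends show at (285,135) in the left crop and (495,205) in the right one. In mm, the mouth is at about (588.5, 70.5), the arbor head at (451, 299) with yaw about 56°, and the drift at (555, -229) heading 176°. Now I'll move to the arbor.

Call:
drive_tool(targets=[[32, 50.5, 0, 0, 0, 0.14], [64, 101, 0, 0, 0, 0.28], [96, 151.5, 0, 0, 0, 0.42], [128, 202, 0, 0, 0, 0.56], [160, 252.5, 0, 0, 0, 0.7], [192, 303, 0, 0, 0, 0.84], [224, 353.5, 0, 0, 0, 0.98], [256, 404, 0, 0, 0, 1.12]], jaw=70)

```text
time_s: 1.1
position: [0.4214, -0.2487, 0.3039]
ee_rot: [-1.989, 2.431, -0.0]
wrist_force: [0.3, -1.5, 0.7]
finger_gap: 0.0703
grip_force: 0.0
```

Call:
drive_tool(targets=[[20, 50, 0, 0, 0, 0.14], [40, 100, 0, 0, 0, 0.28], [60, 150, 0, 0, 0, 0.42], [80, 200, 0, 0, 0, 0.56], [99, 251, 0, 0, 0, 0.7], [85, 311, 0, 0, 0, 0.84], [70, 370, 0, 0, 0, 0.98], [56, 429, 0, 0, 0, 1.12]])

```text
time_s: 2.1
position: [0.476, 0.1802, 0.3038]
ee_rot: [2.977, -1.003, -0.0]
wrist_force: [1.6, 0.9, -0.2]
finger_gap: 0.0701
grip_force: 0.0
```

Call:
drive_tool(targets=[[-13, 61, 0, 0, 0, 0.067], [-26, 121, 0, 0, 0, 0.067], [-26, 121, -60, 0, 0, 0.067], [-26, 121, -85, 0, 0, 0.067], [-26, 121, -85, 0, 0, 0.067]])

```text
time_s: 2.72
position: [0.45, 0.2987, 0.2168]
ee_rot: [3.003, -0.908, -0.003]
wrist_force: [0.6, 1.2, 0.3]
finger_gap: 0.0698
grip_force: 0.0
```

Run:
```python
from h import *
f=grab('top');g=grab('scene')
a=cv2.resize(f['frame'][175:260,100:213],(400,301),interpolation=cv2.INTER_CUBIC)
b=cv2.resize(g['frame'][110:260,420:570],(400,400),interpolation=cv2.INTER_CUBIC)[:301]
cv2.imwrite('pics/pre.png',np.hstack([a,b]))
```

```text
(no output)
```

View pics/pre.png

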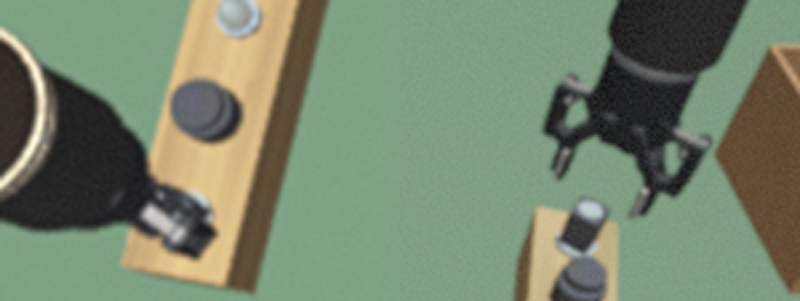

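The gripper straddles the square head, with the fingers either side of it at about (565,165) and (640,205) in the right panel. I'll go down, grip and lift.

Call:
drive_tool(targets=[[1, 0, -25, 0, 0, 0], [1, 0, -50, 0, 0, 0], [1, 0, -50, 0, 0, 0]])

```text
time_s: 3.2
position: [0.452, 0.2991, 0.1691]
ee_rot: [3.006, -0.911, -0.0]
wrist_force: [0.2, 0.2, 0.4]
finger_gap: 0.0697
grip_force: 0.0
```

Call:
drive_tool(targets=[[0, 0, 0, 0, 0, 0], [0, 0, 0, 0, 0, 0], [0, 0, 0, 0, 0, 0], [0, 0, 0, 0, 0, 0], [0, 0, 0, 0, 0, 0]], jaw=20)

```text
time_s: 3.82
position: [0.4523, 0.2998, 0.1705]
ee_rot: [-3.005, 0.909, -0.002]
wrist_force: [-1.1, -0.6, 5.6]
finger_gap: 0.029
grip_force: 59.4
```

Call:
drive_tool(targets=[[0, 0, 45, 0, 0, 0], [0, 0, 90, 0, 0, 0], [0, 0, 135, 0, 0, 0], [27, -46, 135, 0, 0, 0], [54, -92, 135, 0, 0, 0], [81, -138, 135, 0, 0, 0], [109, -184, 135, 0, 0, 0], [136.5, -229, 135, 0, 0, 0]])

```text
time_s: 4.82
position: [0.5889, 0.0689, 0.3043]
ee_rot: [-3.006, 0.91, -0.0]
wrist_force: [1.0, 1.0, -2.5]
finger_gap: 0.0291
grip_force: 60.6
```

Call:
drive_tool(targets=[[0, 0, 0, 0, 0, 0], [0, 0, 0, 0, 0, 0]])

```text
time_s: 5.08
position: [0.5881, 0.0702, 0.3038]
ee_rot: [3.006, -0.912, -0.001]
wrist_force: [-0.5, 0.9, -1.9]
finger_gap: 0.0293
grip_force: 60.4
```

Run:
```python
from h import *
o=env.get_obs(); print(o['position'],o['wrist_force'],o['ee_rot'])
f=grab('top');g=grab('scene')
for n,fr in(('top',f),('scene',g)): print(n,proj(fr,[.5885,.0705,.112]),proj(fr,[.5885,.0705,.14]),proj(fr,[.5885,.0705,.215]))
a=cv2.resize(f['frame'][150:225,200:300],(400,300),interpolation=cv2.INTER_CUBIC)
b=cv2.resize(g['frame'][150:240,350:470],(400,300),interpolation=cv2.INTER_CUBIC)
cv2.imwrite('pics/over.png',np.hstack([a,b]))
```

```text
[0.58808766 0.07020406 0.30376697] [-0.49887103  0.90442554 -1.90044317] [ 3.00636154e+00 -9.11780455e-01 -9.73441470e-04]
top (np.float64(239.92840979068782), np.float64(186.32443566318696)) (np.float64(238.43183395080126), np.float64(183.76115245897682)) (np.float64(234.0667684028057), np.float64(176.28481954871063))
scene (np.float64(399.10827963977687), np.float64(224.20877936286763)) (np.float64(400.79925670525284), np.float64(216.68654615878646)) (np.float64(405.68760884225435), np.float64(194.94093794863429))
```

View pics/over.png

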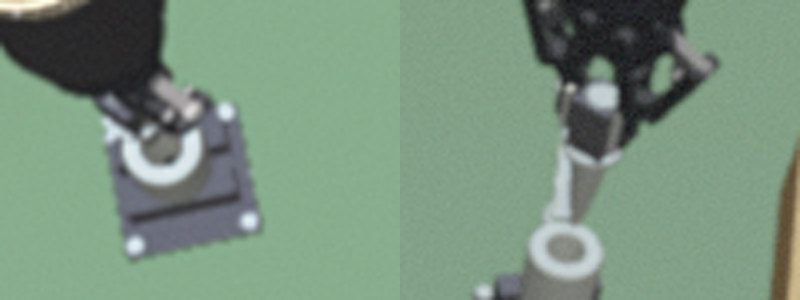

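Run:
```python
from h import *
f=grab('top');g=grab('scene')
for fr,n in((g,'scene'),(f,'top')):
    C=cloud(fr); d=fr['depth']>0
    for z in np.arange(.135,.275,.01):
        m=d&(abs(C[...,2]-z)<.005)&(np.hypot(C[...,0]-.588,C[...,1]-.07)<.035)
        P=C[m][:,:2]*1000
        if len(P)>3: 
            v,u=np.nonzero(m); print(n,round(z,3),len(P),'mean',P.mean(0).round(1),'min',P.min(0).round(1),'max',P.max(0).round(1),'px u',u.min(),u.max(),'v',v.min(),v.max(),'axis',np.round(proj(fr,[.5881,.0702,z]),1))
b=cv2.resize(g['frame'][170:235,375:440],(600,600),interpolation=cv2.INTER_CUBIC)
for z in (.112,.138,.213,.219,.264):
    u,v=proj(g,[.5881,.0702,z]); cv2.circle(b,(int((u-375+.5)*600/65),int((v-170+.5)*600/65)),4,(0,0,255),1)
cv2.imwrite('pics/tilt.png',b)
```

```text
scene 0.145 10 mean [587.4  74.2] min [579.6  70. ] max [590.2  80.2] px u 401 405 v 214 217 axis [401.  215.2]
scene 0.155 12 mean [589.8  73.9] min [587.7  68.2] max [591.9  80.4] px u 401 406 v 211 214 axis [401.6 212.4]
scene 0.165 19 mean [590.4  73.9] min [586.4  66.7] max [594.7  82.9] px u 401 408 v 208 212 axis [402.2 209.6]
scene 0.175 19 mean [591.8  73.4] min [587.1  65.2] max [595.1  82. ] px u 401 408 v 205 210 axis [402.9 206.7]
scene 0.185 25 mean [592.4  73. ] min [585.3  64. ] max [597.1  84.4] px u 401 410 v 202 207 axis [403.5 203.8]
scene 0.195 26 mean [593.2  73. ] min [585.5  62.5] max [597.4  85.2] px u 401 411 v 199 205 axis [404.2 200.8]
scene 0.205 19 mean [595.4  72.8] min [585.4  62.1] max [599.4  84.6] px u 401 411 v 198 202 axis [404.9 197.8]
scene 0.215 59 mean [597.3  73.4] min [581.7  55. ] max [605.1  93.3] px u 399 416 v 192 200 axis [405.6 194.8]
scene 0.225 44 mean [597.   68.5] min [587.8  55.7] max [605.6  83.5] px u 400 412 v 190 198 axis [406.2 191.7]
scene 0.235 54 mean [596.6  67.8] min [578.1  47.5] max [608.3  88. ] px u 397 415 v 183 195
[... 646 characters left out ...]
px u 225 238 v 179 185 axis [234.2 176.4]
top 0.225 14 mean [570.5  74.5] min [566.   61.2] max [577.2  87.3] px u 226 237 v 179 184 axis [233.6 175.4]
top 0.235 12 mean [570.4  70.2] min [566.3  56.9] max [577.6  88.4] px u 225 238 v 178 183 axis [232.9 174.3]
top 0.245 10 mean [572.5  74.1] min [566.4  57.2] max [580.8  92.4] px u 223 237 v 176 182 axis [232.3 173.2]
top 0.255 13 mean [569.8  68.9] min [565.8  53.9] max [577.   87.1] px u 224 238 v 176 181 axis [231.6 172.1]
top 0.265 25 mean [572.7  76.4] min [566.1  67. ] max [578.1  87.9] px u 223 232 v 175 180 axis [230.9 170.9]
top 0.275 6 mean [565.9  55.7] min [565.   51.4] max [567.5  59.6] px u 234 238 v 178 179 axis [230.3 169.7]
```

View pics/tilt.png

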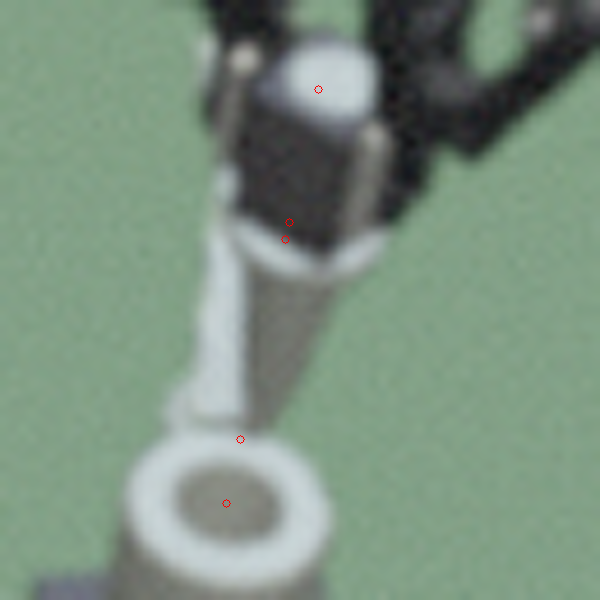

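The pale strip beside the shank is the wrench lying behind it. The shank edges run from about (245,280) to (270,420), with no tilt. The arbor's axis is about 4 mm toward -x and 3 mm toward +y of the tool axis, so I'll correct for that and lower it.

Call:
drive_tool(targets=[[5, -3.2, 0, 0, 0, 0], [5, -3.2, -30, 0, 0, 0], [5, -3.2, -50, 0, 0, 0], [5, -3.2, -70, 0, 0, 0], [5, -3.2, -80, 0, 0, 0], [5, -3.2, -80, 0, 0, 0]])

```text
time_s: 6.02
position: [0.5933, 0.0674, 0.2235]
ee_rot: [3.006, -0.909, -0.001]
wrist_force: [-0.3, -0.4, -2.5]
finger_gap: 0.0289
grip_force: 60.5
```

Call:
drive_tool(targets=[[0, 0, -6, 0, 0, 0], [0, 0, -12, 0, 0, 0], [0, 0, -12, 0, 0, 0]])

```text
time_s: 6.4
position: [0.5926, 0.0672, 0.2122]
ee_rot: [3.007, -0.91, -0.002]
wrist_force: [-6.9, -0.2, 4.4]
finger_gap: 0.0294
grip_force: 61.4
```

Call:
drive_tool(targets=[[0, 0, -2, 0, 0, 0], [0, 0, -4, 0, 0, 0], [0, 0, -4, 0, 0, 0]])

```text
time_s: 6.78
position: [0.5925, 0.0672, 0.2088]
ee_rot: [3.007, -0.91, -0.001]
wrist_force: [-7.9, 1.4, 8.6]
finger_gap: 0.0296
grip_force: 61.9
```

Call:
drive_tool(targets=[[-1, 0, 3, 0, 0, 0], [-2, 0, 3, 0, 0, 0], [-2, 0, 3, 0, 0, 0]])

```text
time_s: 7.15
position: [0.5916, 0.0675, 0.2111]
ee_rot: [-3.006, 0.91, -0.001]
wrist_force: [-1.8, 1.1, 0.4]
finger_gap: 0.0293
grip_force: 61.0
```

Call:
drive_tool(targets=[[0, 0, -2, 0, 0, 0], [0, 0, -4, 0, 0, 0], [0, 0, -4, 0, 0, 0]])

```text
time_s: 7.52
position: [0.5914, 0.0675, 0.2068]
ee_rot: [-3.007, 0.91, 0.0]
wrist_force: [-4.3, 3.6, 2.4]
finger_gap: 0.0294
grip_force: 61.3
```

Call:
drive_tool(targets=[[-1.2, 1, 0, 0, 0, 0], [-1.2, 1, -1, 0, 0, 0], [-1.2, 1, -2, 0, 0, 0], [-1.2, 1, -2, 0, 0, 0]])

```text
time_s: 8.02
position: [0.5908, 0.0681, 0.2053]
ee_rot: [-3.007, 0.91, -0.002]
wrist_force: [1.5, -2.2, 4.4]
finger_gap: 0.0292
grip_force: 61.2
```

The shank is in the bore and just starting to grip. Now I'll wring it gently to and fro about the bore's axis.

Call:
drive_tool(targets=[[0.5, 0.2, -0.5, 0, 0, 0.125], [0.7, 0.6, -1, 0, 0, 0.25], [0.5, 0.2, -1.5, 0, 0, 0.125], [0.3, -0.2, -2, 0, 0, 0], [0, -0.6, -2.5, 0, 0, -0.125], [-0.4, -1, -3, 0, 0, -0.25], [0, -0.6, -3.5, 0, 0, -0.125], [0.3, -0.2, -4, 0, 0, 0]])

```text
time_s: 9.02
position: [0.5909, 0.068, 0.2016]
ee_rot: [-3.008, 0.904, -0.002]
wrist_force: [-0.9, -1.7, 7.8]
finger_gap: 0.0293
grip_force: 61.8
```

Call:
drive_tool(targets=[[0.2, 0.4, -0.5, 0, 0, 0.125], [0.4, 0.8, -1, 0, 0, 0.25], [0.2, 0.4, -1.5, 0, 0, 0.125], [0, 0, -2, 0, 0, 0], [-0.3, -0.4, -2.3, 0, 0, -0.125], [-0.7, -0.8, -2.6, 0, 0, -0.25], [-0.3, -0.4, -2.8, 0, 0, -0.125], [0, 0, -3, 0, 0, 0]])

```text
time_s: 10.02
position: [0.591, 0.068, 0.1991]
ee_rot: [-3.008, 0.904, -0.002]
wrist_force: [-2.5, -0.5, 9.4]
finger_gap: 0.0294
grip_force: 62.2
```

Call:
drive_tool(targets=[[0.1, 0.4, -0.4, 0, 0, 0.125], [0.3, 0.8, -0.8, 0, 0, 0.25], [0, 0.4, -1.1, 0, 0, 0.125], [-0.2, 0, -1.4, 0, 0, 0], [-0.5, -0.4, -1.6, 0, 0, -0.125], [-0.9, -0.8, -1.8, 0, 0, -0.25], [-0.5, -0.4, -1.9, 0, 0, -0.125], [-0.2, 0, -2, 0, 0, 0]])

```text
time_s: 11.02
position: [0.5909, 0.068, 0.1973]
ee_rot: [-3.008, 0.904, -0.003]
wrist_force: [-2.0, -0.8, 11.0]
finger_gap: 0.0293
grip_force: 62.3
```

Call:
drive_tool(targets=[[0.2, 0.4, -0.2, 0, 0, 0.125], [0.4, 0.8, -0.4, 0, 0, 0.25], [0.2, 0.4, -0.6, 0, 0, 0.125], [0, 0, -0.8, 0, 0, 0], [-0.3, -0.4, -0.8, 0, 0, -0.125], [-0.7, -0.8, -0.8, 0, 0, -0.25], [-0.3, -0.4, -0.8, 0, 0, -0.125], [0, 0, -0.8, 0, 0, 0]])

```text
time_s: 12.02
position: [0.5909, 0.068, 0.1966]
ee_rot: [-3.008, 0.904, -0.003]
wrist_force: [-1.6, -1.8, 11.6]
finger_gap: 0.0289
grip_force: 62.4
```

Call:
drive_tool(targets=[[0.2, 0.4, -0.2, 0, 0, 0.125], [0.4, 0.8, -0.4, 0, 0, 0.25], [0.2, 0.4, -0.6, 0, 0, 0.125], [0, 0, -0.8, 0, 0, 0], [-0.3, -0.4, -0.8, 0, 0, -0.125], [-0.7, -0.8, -0.8, 0, 0, -0.25], [-0.3, -0.4, -0.8, 0, 0, -0.125], [0, 0, -0.8, 0, 0, 0]])

```text
time_s: 13.02
position: [0.591, 0.068, 0.196]
ee_rot: [-3.008, 0.904, -0.003]
wrist_force: [-2.9, -2.2, 13.7]
finger_gap: 0.0297
grip_force: 62.6
```

Run:
```python
from h import *
f=grab('top');g=grab('scene');o=env.get_obs(); print(o['position'],o['wrist_force'],o['moment'])
b=cv2.resize(g['frame'][180:250,360:450],(771,600),interpolation=cv2.INTER_CUBIC)
cv2.imwrite('pics/home.png',b)
```

```text
[0.5909745  0.06799009 0.1960111 ] [-3.50583189 -2.00483807 13.05129553] [-0.60656207  1.09450152  0.27826384]
```

View pics/home.png

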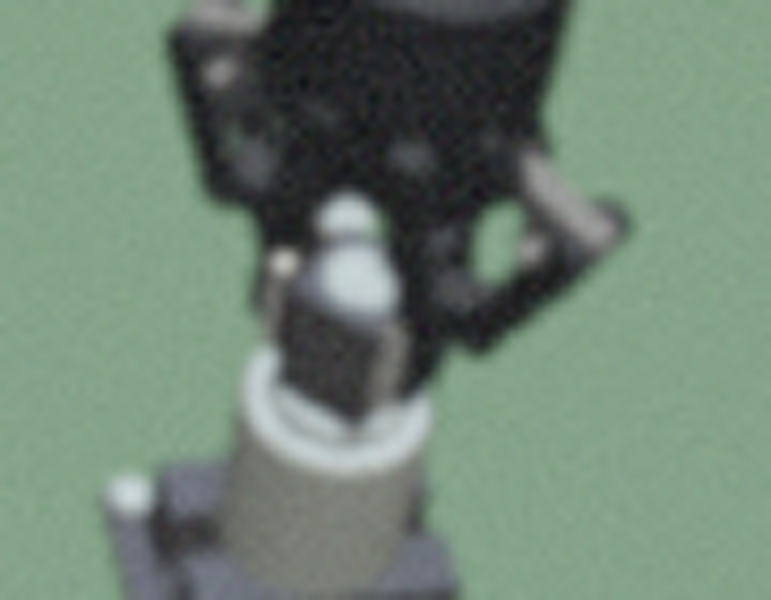

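The collar appears down on the rim, around (340,430). The force rose at the spring's own rate, which suggests it's home. One more wring at constant height will confirm it.

Call:
drive_tool(targets=[[0.2, 0.4, 0, 0, 0, 0.125], [0.4, 0.8, 0, 0, 0, 0.25], [0.2, 0.4, 0, 0, 0, 0.125], [0, 0, 0, 0, 0, 0], [-0.3, -0.4, 0, 0, 0, -0.125], [-0.7, -0.8, 0, 0, 0, -0.25], [-0.3, -0.4, 0, 0, 0, -0.125], [0, 0, 0, 0, 0, 0]])

```text
time_s: 14.12
position: [0.591, 0.068, 0.196]
ee_rot: [-3.008, 0.904, -0.003]
wrist_force: [-2.2, -1.6, 14.5]
finger_gap: 0.0292
grip_force: 62.6
```

Call:
drive_tool(targets=[[-0.6, -0.4, 2, 0, 0, 0], [-0.6, -0.4, 4, 0, 0, 0], [-0.6, -0.4, 5, 0, 0, 0], [-0.6, -0.4, 5, 0, 0, 0]])

```text
time_s: 14.62
position: [0.5907, 0.0679, 0.2001]
ee_rot: [-3.006, 0.909, -0.004]
wrist_force: [1.4, -1.6, 4.6]
finger_gap: 0.0293
grip_force: 61.6
```

Force held at constant height and followed the spring on backing off, so it's home. I'll let go and retreat upward.

Call:
drive_tool(targets=[[0, 0, 1, 0, 0, 0], [0, 0, 1, 0, 0, 0], [0, 0, 1, 0, 0, 0], [0, 0, 1, 0, 0, 0]], jaw=65)

```text
time_s: 15.12
position: [0.5895, 0.0676, 0.2]
ee_rot: [3.007, -0.91, -0.001]
wrist_force: [0.1, -0.1, -0.3]
finger_gap: 0.0648
grip_force: 0.0
```

Call:
drive_tool(targets=[[0, 0, 40, 0, 0, 0], [0, 0, 95, 0, 0, 0], [0, -55, 100, 0, 0, -0.1], [0, -110, 100, 0, 0, -0.2], [0, -165, 100, 0, 0, -0.3], [0, -220, 100, 0, 0, -0.4]])

```text
time_s: 15.88
position: [0.5894, -0.1539, 0.3004]
ee_rot: [-2.764, 1.493, -0.0]
wrist_force: [0.3, -0.7, 0.8]
finger_gap: 0.0648
grip_force: 0.0
```

```bash
cat > m3.py <<'E'
from h import *
def drift(f,n,box):
    u=np.arange(640)[None];v=np.arange(400)[:,None]; a,b,c,d=box
    hsv=cv2.cvtColor(f['frame'],cv2.COLOR_BGR2HSV)
    m=(u>=a)&(u<b)&(v>=c)&(v<d)&(hsv[...,1]<45)&(hsv[...,2]>110)
    cs,_=cv2.findContours(m.astype(np.uint8),cv2.RETR_EXTERNAL,cv2.CHAIN_APPROX_NONE); cs=max(cs,key=len)
    P=np.array([ray(f,*p[0],.02)[:2]*1000 for p in cs],np.float32); print(n,cv2.minAreaRect(P),P.min(0),P.max(0))
E
python3 - <<'E'
from m3 import *
o=env.get_obs(); print(o['position'],o['wrist_force'],o['ee_rot'],o['q'].round(3))
f=grab('top');g=grab('scene')
drift(f,'top',(335,358,168,250)); drift(g,'scene',(268,300,195,260))
C=cloud(g); m=(abs(C[...,0]-.588)<.04)&(abs(C[...,1]-.07)<.04)
for z in (.112,.118,.163): print(z,(m&(abs(C[...,2]-z)<.0025)).sum())
P=C[m&(C[...,2]>.15)&(C[...,2]<.17)]; print('head top z',np.sort(P[:,2])[-40:].mean() if len(P) else None, np.sort(P[:,2])[::12].round(4))
P=cloud(f); m=(abs(P[...,0]-.588)<.03)&(abs(P[...,1]-.07)<.03)&(P[...,2]>.155)&(P[...,2]<.18); print(m.sum(),np.median(P[m][:,2]), P[m].mean(0))
for n,px in (('bush',(311,152)),('sdL',(337,132)),('sdR',(394,162)),('sd handle',(355,141))): print(n,(ray(f,*px,.015)*1000).round(0))
b=np.hstack([cv2.resize(g['frame'][180:250,360:450],(400,311),interpolation=cv2.INTER_CUBIC),cv2.resize(f['frame'][150:250,230:360],(400,311),interpolation=cv2.INTER_CUBIC)])
cv2.imwrite('pics/rel.png',b)
E
```

```text
[ 0.58943045 -0.1538986   0.3004143 ] [ 0.28296629 -0.65883368  0.80541822] [-2.76379345e+00  1.49325132e+00 -2.86111806e-04] [ 0.065  0.254 -0.145 -0.    -1.172  0.515]
top ((554.8597412109375, -228.7174530029297), (18.207719802856445, 205.7218475341797), 86.76252746582031) [ 452.4172  -241.56778] [ 657.19006 -215.10036]
scene ((563.4609375, -228.26663208007812), (29.032087326049805, 208.88153076171875), 86.42401885986328) [ 459.13617 -246.27931] [ 667.9849  -209.68462]
0.112 99
0.118 45
0.163 107
head top z 0.16397619943797256 [0.1507 0.1532 0.1558 0.1581 0.1597 0.1609 0.1614 0.1617 0.1621 0.1628
 0.1629 0.1633 0.1637 0.1644]
8 0.1624437463418651 [0.58934638 0.05813066 0.16224342]
bush [ 725. -118.   15.]
sdL [ 791. -194.   15.]
sdR [ 703. -366.   15.]
sd handle [ 764. -249.   15.]
```

View pics/rel.png

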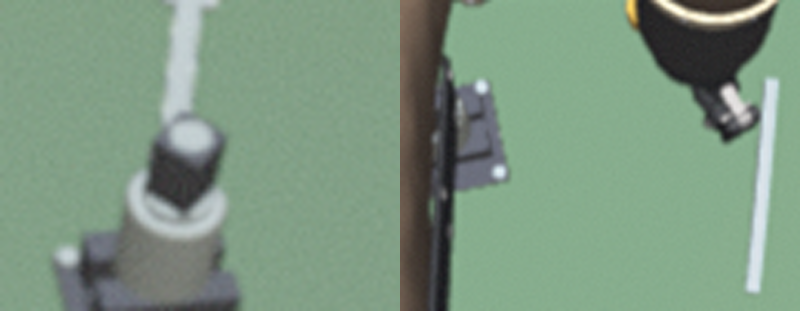

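The arbor stands home: head top is at z ≈ 0.163 and the collar is on the rim around (175,205) in the left panel. Next is the drift, which has its grip point at about (620, -233) and heads 176.5°.

Call:
drive_tool(targets=[[10, -27, -40, 0, 0, 0.155], [20, -54, -80, 0, 0, 0.31], [30.5, -79.5, -120, 0, 0, 0.465], [30.5, -79.5, -150, 0, 0, 0.62], [30.5, -79.5, -165, 0, 0, 0.775], [30.5, -79.5, -170, 0, 0, 0.93], [30.5, -79.5, -170, 0, 0, 0.93]], jaw=45)

```text
time_s: 16.85
position: [0.62, -0.2315, 0.1295]
ee_rot: [-3.14, 0.092, 0.002]
wrist_force: [-1.0, 0.9, 1.0]
finger_gap: 0.045
grip_force: 0.0
```

Call:
drive_tool(targets=[[0, 0, -25, 0, 0, 0], [0, 0, -45, 0, 0, 0], [0, 0, -52, 0, 0, 0], [0, 0, -52, 0, 0, 0]])

```text
time_s: 17.35
position: [0.6203, -0.2317, 0.0785]
ee_rot: [3.14, -0.093, -0.0]
wrist_force: [0.4, -0.4, -0.2]
finger_gap: 0.0448
grip_force: 0.0
```

Call:
drive_tool(targets=[[0, -1.5, -1.5, 0, 0, 0], [0, -1.5, -1.5, 0, 0, 0], [0, -1.5, -1.5, 0, 0, 0], [0, -1.5, -1.5, 0, 0, 0], [0, -1.5, -1.5, 0, 0, 0]], jaw=5)

```text
time_s: 17.98
position: [0.6206, -0.2335, 0.0778]
ee_rot: [3.14, -0.091, 0.002]
wrist_force: [-0.7, 0.5, 6.4]
finger_gap: 0.0107
grip_force: 60.2
```

Call:
drive_tool(targets=[[0, 0, 20, 0, 0, 0], [0, 0, 50, 0, 0, 0], [0, 0, 60, 0, 0, 0], [0, 0, 60, 0, 0, 0]])

```text
time_s: 18.48
position: [0.6202, -0.2332, 0.1368]
ee_rot: [-3.14, 0.091, -0.001]
wrist_force: [-0.2, -0.6, -4.1]
finger_gap: 0.0107
grip_force: 59.0
```

Call:
drive_tool(targets=[[3, 6, 0, 0, 0, -0.18], [6, 14, 0, 0, 0, -0.36], [9, 24, 0, 0, 0, -0.54], [13, 38, 0, 0, 0, -0.72], [17, 54, 0, 0, 0, -0.9], [21, 70, 0, 0, 0, -1.08], [25, 86, 0, 0, 0, -1.255], [25, 86, 0, 0, 0, -1.255]])

```text
time_s: 19.48
position: [0.6446, -0.1463, 0.1351]
ee_rot: [2.488, -1.916, -0.003]
wrist_force: [-0.3, -0.6, -3.0]
finger_gap: 0.0106
grip_force: 58.9
```

Call:
drive_tool(targets=[[0, 0, 0, 0, 0, 0], [0, 0, 0, 0, 0, 0]])

```text
time_s: 19.73
position: [0.6447, -0.1479, 0.1362]
ee_rot: [2.489, -1.915, -0.001]
wrist_force: [-0.3, 0.4, -3.5]
finger_gap: 0.0111
grip_force: 58.9
```

```bash
cat > m4.py <<'E'
from h import *
o=env.get_obs(); print(o['position'],o['wrist_force'],o['ee_rot'])
f=grab('top');g=grab('scene')
d=np.array([-.252,.968]); nrm=np.array([.968,.252]); A=np.array([.5885,.0703])
for n,fr in(('top',f),('scene',g)):
    C=cloud(fr); q=C[...,:2]-A; s=q@d; w=q@nrm
    for lo in range(-190,-50,10):
        m=(fr['depth']>0)&(s*1000>=lo)&(s*1000<lo+10)&(abs(w)<.03)&(C[...,2]>.035-.02*(o['position'][2]<.11))&(C[...,2]<.1)
        if m.sum()>3: print(n,lo+5,m.sum(),'w',(np.percentile(w[m],[5,50,95])*1000).round(1),'z',(np.percentile(C[...,2][m],[10,50,90])*1000).round(1),'smax',(s[m].max()*1000).round(1))
E
python3 m4.py
```

```text
[ 0.64474553 -0.14785139  0.1362411 ] [-0.27803648  0.44017848 -3.45472986] [ 2.48933462e+00 -1.91549599e+00 -1.17153455e-03]
top -185 22 w [-5.8 -2.2  5.1] z [67.9 83.3 88. ] smax -180.5
top -175 21 w [-5.6 -3.1  4. ] z [69.6 83.7 86.4] smax -170.4
top -165 25 w [-5.7 -4.3  5.8] z [66.  81.6 85.7] smax -160.2
top -155 23 w [-6.  -4.   3.9] z [66.2 84.  87.6] smax -150.1
top -145 24 w [-6.3 -2.7  4.6] z [65.8 81.  87.1] smax -140.7
top -135 23 w [-6.5 -3.1  5.2] z [68.7 81.3 87.4] smax -130.1
top -125 23 w [-6.6 -1.5  5.8] z [69.2 80.6 84.5] smax -120.4
top -115 21 w [-6.  -2.4  4. ] z [65.2 79.1 82.1] smax -110.5
top -105 22 w [-6.5 -2.5  5. ] z [65.4 75.9 80.1] smax -100.2
top -95 19 w [-6.7 -2.5  4.5] z [67.2 73.1 76.2] smax -90.2
top -85 19 w [-6.6 -1.2  5.5] z [66.4 71.4 74. ] smax -80.4
top -75 18 w [-6.3 -1.7  4.5] z [64.7 69.5 73.1] smax -70.5
top -65 18 w [-5.9 -2.2  4.5] z [61.1 67.5 69.4] smax -60.2
scene -185 41 w [-6.5  3.7  6.9] z [62.7 77.4 84.3] smax -180.8
scene -175 40 w [-4.   4.5  6.1] z [62.5 77.4 84.5] smax -170.7
scene -165 42 w [-6.7  4.2  5.9] z [60.8 79.  85.5] smax -160.6
scene -155 41 w [-5.9  3.9  5.7] z [62.4 80.  83.6] smax -150.2
scene -145 39 w [-4.9  4.3  6.1] z [62.5 76.9 84.8] smax -141.0
scene -135 41 w [-6.3  4.2  6.3] z [61.3 78.  84. ] smax -131.5
scene -125 36 w [-5.7  3.5  6.1] z [63.5 77.3 81.1] smax -120.6
scene -115 36 w [-5.6  3.5  5.3] z [61.5 74.  79.7] smax -110.5
scene -105 34 w [-5.8  3.3  6. ] z [61.7 75.  77.2] smax -100.2
scene -95 31 w [-5.7  2.7  5.5] z [60.3 73.  75.2] smax -90.6
scene -85 27 w [-6.1  3.4  5.7] z [60.6 69.7 73.2] smax -80.4
scene -75 26 w [-6.2  2.7  5.7] z [60.9 68.4 70.8] smax -70.6
scene -65 24 w [-5.8  2.   6.2] z [62.4 66.2 68.7] smax -60.1
scene -55 7 w [-5.8 -0.7  5.6] z [62.1 65.6 66.9] smax -57.0
```

The drift hangs level and lies on the slot's line, with its tip about 58 mm before the axis. I'll lower it to slot height and enter.

Call:
drive_tool(targets=[[0, 0, -15, 0, 0, 0], [0, 0, -28, 0, 0, 0], [0, 0, -33, 0, 0, 0], [0, 0, -33, 0, 0, 0], [0, 0, -33, 0, 0, 0]])

```text
time_s: 20.45
position: [0.6455, -0.1473, 0.1041]
ee_rot: [-2.489, 1.917, -0.001]
wrist_force: [0.2, -0.1, -3.8]
finger_gap: 0.011
grip_force: 58.9
```

Call:
drive_tool(targets=[[-2, 7.5, 0, 0, 0, 0], [-4, 15, 0, 0, 0, 0], [-6, 23, 0, 0, 0, 0], [-8, 31, 0, 0, 0, 0], [-10, 39, 0, 0, 0, 0], [-10, 39, 0, 0, 0, 0]])

```text
time_s: 21.2
position: [0.6351, -0.1076, 0.1039]
ee_rot: [-2.49, 1.916, -0.0]
wrist_force: [0.1, 1.1, -3.6]
finger_gap: 0.0104
grip_force: 58.9
```

Call:
drive_tool(targets=[[-2, 7.5, 0, 0, 0, 0], [-4, 15, 0, 0, 0, 0], [-6, 22, 0, 0, 0, 0], [-8, 29, 0, 0, 0, 0], [-8, 29, -1, 0, 0, 0], [-8, 29, -1.5, 0, 0, 0], [-8, 29, -1.5, 0, 0, 0]])

```text
time_s: 22.08
position: [0.6272, -0.0795, 0.1022]
ee_rot: [2.489, -1.917, -0.0]
wrist_force: [0.1, 0.4, -3.4]
finger_gap: 0.0107
grip_force: 58.9
```

Call:
drive_tool(targets=[[-1, 4, -0.7, 0, 0, 0], [-2, 8, -0.7, 0, 0, 0], [-3, 12, -0.7, 0, 0, 0], [-4, 15.5, -0.7, 0, 0, 0], [-4, 15.5, -0.7, 0, 0, 0]])

```text
time_s: 22.7
position: [0.6237, -0.0658, 0.1021]
ee_rot: [2.488, -1.916, 0.003]
wrist_force: [3.7, -14.4, -4.2]
finger_gap: 0.0106
grip_force: 58.8
```

The wedge has met the tang with 15 N straight back along the slot and no side load. Now I'll drive it.

Call:
drive_tool(targets=[[-0.5, 2, 0, 0, 0, 0], [-1, 4, 0, 0, 0, 0], [-1.5, 6, 0, 0, 0, 0], [-2, 8, 0, 0, 0, 0], [-2.5, 10, 0, 0, 0, 0], [-3, 12, 0, 0, 0, 0], [-3.5, 13.5, 0, 0, 0, 0], [-3.5, 13.5, 0, 0, 0, 0]])

```text
time_s: 23.7
position: [0.6202, -0.0534, 0.1019]
ee_rot: [2.487, -1.916, 0.004]
wrist_force: [6.1, -20.2, -5.2]
finger_gap: 0.0106
grip_force: 58.6
```

Call:
drive_tool(targets=[[-0.5, 2, 0, 0, 0, 0], [-1, 4, 0, 0, 0, 0], [-1.5, 6, 0, 0, 0, 0], [-2, 8, 0, 0, 0, 0], [-2.5, 10, 0, 0, 0, 0], [-3, 11.5, 0, 0, 0, 0], [-3.3, 13, 0, 0, 0, 0], [-3.3, 13, 0, 0, 0, 0]])

```text
time_s: 24.7
position: [0.6164, -0.037, 0.1016]
ee_rot: [-2.489, 1.917, 0.0]
wrist_force: [0.7, -1.5, -3.2]
finger_gap: 0.011
grip_force: 59.0
```

```bash
cat > m5.py <<'E'
from h import *
o=env.get_obs(); print(o['position'],o['wrist_force'])
g=grab('scene'); f=grab('top')
for n,fr in(('scene',g),('top',f)):
    C=cloud(fr); q=C[...,:2]-np.array([.5885,.0703]); r=np.hypot(q[...,0],q[...,1]); m=(fr['depth']>0)&(r<.013)&(C[...,2]>.15)&(C[...,2]<.2)
    z=C[m][:,2]; 
    if len(z): h,e=np.histogram(z,np.arange(.15,.2,.001)); i=h.argmax(); k=z[abs(z-e[i])<.004]; print(n,len(z),'top z mode',e[i].round(4),np.median(k).round(4),'clear',((np.median(k)-.163)*1000).round(1), C[m][abs(z-np.median(k))<.004].mean(0).round(4))
    d=np.array([-.252,.968]); nr=np.array([.968,.252]); s=q@d*1000; w=q@nr*1000
    mm=(fr['depth']>0)&(s>41)&(s<110)&(abs(w)<10)&(C[...,2]>.022)&(C[...,2]<.06)
    if mm.sum(): print('tip beyond slot smax',np.percentile(s[mm],[50,95,100]).round(1))
E
python3 m5.py
```

```text
[ 0.61636244 -0.03698705  0.101611  ] [ 0.67870318 -1.52622835 -3.16000999]
scene 79 top z mode 0.17 0.1706 clear 7.6 [0.5895 0.0702 0.1708]
tip beyond slot smax [52.9 56.6 57.1]
top 81 top z mode 0.171 0.1717 clear 8.7 [0.5885 0.07   0.1723]
tip beyond slot smax [49.  55.3 55.7]
```

It's broken loose, with the collar about 7.5 mm clear. About 6.5 mm more travel is needed.

Call:
drive_tool(targets=[[-0.4, 1.6, 0, 0, 0, 0], [-0.8, 3.2, 0, 0, 0, 0], [-1.2, 4.8, 0, 0, 0, 0], [-1.6, 6.3, 0, 0, 0, 0], [-1.6, 6.3, 0, 0, 0, 0], [-1.6, 6.3, 0, 0, 0, 0]])

```text
time_s: 25.55
position: [0.6147, -0.031, 0.1016]
ee_rot: [-2.489, 1.917, 0.0]
wrist_force: [0.9, -2.9, -2.4]
finger_gap: 0.0105
grip_force: 59.0
```

```bash
python3 m5.py
```

```text
[ 0.61474527 -0.03098504  0.10156722] [ 0.9086771  -2.85962816 -2.4302447 ]
scene 89 top z mode 0.172 0.172 clear 9.0 [0.5893 0.0704 0.1719]
tip beyond slot smax [55.7 63.4 64.1]
top 74 top z mode 0.174 0.1738 clear 10.8 [0.5881 0.0699 0.1736]
tip beyond slot smax [51.4 60.1 60.8]
```

The tip is about 61–62 mm past the axis and the collar about 9 mm clear. Releasing the drift now.

Call:
drive_tool(targets=[[0, 0, 0, 0, 0, 0], [0, 0, 0, 0, 0, 0], [0, 0, 0, 0, 0, 0], [0, 0, 0, 0, 0, 0]], jaw=40)

```text
time_s: 26.15
position: [0.6149, -0.0309, 0.1017]
ee_rot: [-2.489, 1.917, -0.0]
wrist_force: [-0.7, -0.9, -0.3]
finger_gap: 0.04
grip_force: 0.0
```

Call:
drive_tool(targets=[[0, 0, 15, 0, 0, 0], [0, 0, 40, 0, 0, 0], [0, -15, 90, 0, 0, 0], [0, -60, 130, 0, 0, 0], [0, -120, 140, 0, 0, 0], [0, -180, 140, 0, 0, 0], [0, -180, 140, 0, 0, 0]])

```text
time_s: 27.02
position: [0.6142, -0.2149, 0.2428]
ee_rot: [-2.484, 1.923, -0.002]
wrist_force: [-0.7, 0.5, 0.6]
finger_gap: 0.04
grip_force: 0.0
```

```bash
python3 m5.py
python3 - <<'E'
from h import *
g=load('scene');f=load('top')
b=np.hstack([cv2.resize(g['frame'][170:260,330:430],(400,360),interpolation=cv2.INTER_CUBIC),cv2.resize(f['frame'][110:290,130:330],(400,360),interpolation=cv2.INTER_CUBIC)])
cv2.imwrite('pics/end.png',b)
E
```

```text
[ 0.61415305 -0.2148851   0.24275791] [-0.71153459  0.49232952  0.61379318]
scene 86 top z mode 0.17 0.1709 clear 7.9 [0.5894 0.0705 0.1709]
tip beyond slot smax [54.7 63.3 63.7]
```

View pics/end.png

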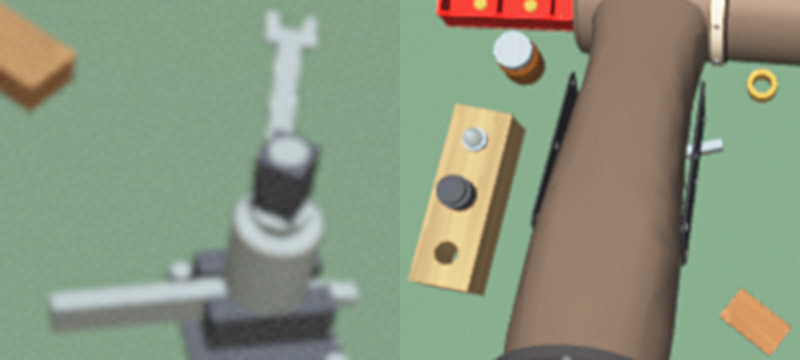

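Run:
```python
from h import *
Z=[];S=[]
for k in range(6):
    g=grab('scene'); Z.append(g['depth']); 
g['depth']=np.median(Z,0); C=cloud(g); q=C[...,:2]-np.array([.5889,.0703]); r=np.hypot(q[...,0],q[...,1]); z=C[...,2]
d=np.array([-.252,.968]); s=q@d*1000; w=q@np.array([.968,.252])*1000
m=(r<.010)&(z>.155)&(z<.19); k=z[m]; md=np.median(k); print('head top',m.sum(),md,np.percentile(k,[10,25,75,90]))
m=(r>.021)&(r<.027)&(z>.107)&(z<.117); print('rim',m.sum(),np.median(z[m]))
for lo in (-135,-115,-95,-75,-55):
    m=(s>lo)&(s<lo+20)&(abs(w)<4)&(z>.035)&(z<.06); print('drift top',lo,m.sum(),(np.median(z[m])*1000).round(1))
m=(s>42)&(s<90)&(abs(w)<10)&(z>.02)&(z<.045); print('tip',np.percentile(s[m],[95,100]), np.median(z[m]))
# head-top bright disc & collar in image vs predicted
hsv=cv2.cvtColor(g['frame'],cv2.COLOR_BGR2HSV)
mm=(r<.016)&(z>.16)&(z<.18)&(hsv[...,2]>150); v,u=np.nonzero(mm); print('disc px',u.mean(),v.mean(),len(u))
for zz in (.163,.170,.172,.174): print(zz,np.round(proj(g,[.5889,.0703,zz]),1))
# home disc from saved crop
c=cv2.imread('pics/rel.png')[:, :400]; h=cv2.cvtColor(c,cv2.COLOR_BGR2HSV)
mm=(h[...,2]>150)&(h[...,1]<60); mm[160:]=0;mm[:118]=0;v,u=np.nonzero(mm); print('home disc',u.mean()*90/400+360,v.mean()*70/311+180,len(u))
```

```text
head top 45 0.17124806486958666 [0.17027915 0.17070547 0.17165881 0.17208764]
rim 72 0.10935128344802214
drift top -135 23 47.3
drift top -115 20 47.6
drift top -95 21 47.3
drift top -75 23 46.8
drift top -55 27 47.4
tip [63.14823823 63.85728396] 0.031220003136079977
disc px 401.53731343283584 207.44776119402985 67
0.163 [402.2 210.4]
0.17 [402.6 208.4]
0.172 [402.7 207.8]
0.174 [402.9 207.2]
home disc 405.16672629989495 210.9984247919425 15232
```

Run:
```python
from h import *
home=cv2.imread('pics/rel.png')[:, :400]
acc=np.mean([grab('scene')['frame'][180:250,360:450].astype(float) for _ in range(4)],0).astype(np.uint8)
g=load('scene'); now=cv2.resize(acc,(400,311),interpolation=cv2.INTER_CUBIC)
def tm(x0,x1,y0,y1,n):
    t=home[y0:y1,x0:x1]; p=25; sr=now[y0-p:y1+p,x0-p:x1+p]
    r=cv2.matchTemplate(sr,t,cv2.TM_CCOEFF_NORMED); _,mx,_,l=cv2.minMaxLoc(r); print(n,'dx,dy native px',(l[0]-p)*90/400,(l[1]-p)*70/311,'score',round(mx,3))
tm(145,230,112,165,'head top'); tm(150,225,125,190,'head'); tm(120,230,235,285,'barrel low/pedestal'); tm(118,150,180,240,'barrel left'); tm(205,245,175,245,'barrel right');tm(50,85,240,275,'bolt')
for z in(.163,.173,.112,.110): print(z,np.round(proj(g,[.5889,.0703,z]),2))
```

```text
head top dx,dy native px -0.675 -2.7009646302250805 score 0.983
head dx,dy native px -0.675 -2.7009646302250805 score 0.991
barrel low/pedestal dx,dy native px 0.0 -0.45016077170418006 score 0.822
barrel left dx,dy native px 0.0 0.0 score 0.957
barrel right dx,dy native px -0.675 -1.1254019292604502 score 0.845
bolt dx,dy native px 0.0 -1.1254019292604502 score 0.683
0.163 [402.15 210.39]
0.173 [402.8  207.53]
0.112 [399.02 224.32]
0.11 [398.91 224.85]
```

The head registers about 9.4 mm higher than in the home frame. That agrees with the wedge geometry, as the tip is about 62 mm past the axis. The arbor stands on the drift and the robot is clear, so I'm handing in.

```bash
python3 -c "
from workcell import env
print(env.sign_off())"
```

```text
the job is handed in; nothing more can be done
None
```

The job is handed in at about 28 s: the arbor was wrung home at about 17 N at most (socket sunk about 7 mm), then broken loose with the drift, and now stands on it with its collar about 9 mm clear (measured to within about 1.5 mm) and a slight lean of 1–2°.

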